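Park the cabinet's lock plunger in its rest notch and open the locking bar

ROBOT

A 6-joint arm with a two-finger parallel gripper is mounted at the origin on the work surface. World frame = base frame: x ahead of the robot, y to its left, z up, the work surface at z = 0. Lengths are in mm, angles in rad, forces in N, time in s.
With the tool pointing down it reaches from about 350 to 975 mm from the base axis. Payload 7.1 kg.
Tool frame: the origin (TCP) lies midway between the tips of the shut fingers; the grasp point (between the pads) lies 19 mm behind it; z points along the fingers, x is the direction in which the jaws open and shut, and the axes are right-handed (so a half turn about z gives the same grasp; the last joint's range is limited). The gripper opens to 88 mm and grips with 3 to 60 N. Pads are 20 mm wide; open, the fingers measure 115 mm over their backs; the gripper's body (75 mm by 178 mm) begins 61 mm behind the grasp point.
Start: joints at [-0.019, 0.423, 1.63, -0, 1.089, -0.019], TCP at [624.984, 0.026, 222.675] pointing down, gripper open.
Joint ranges: [-3, 3], [-0.9, 2.11], [0.09, 2.58], [-1.31, 4.45], [0.11, 2.69], [-2.54, 2.54]. Speed limits (rad/s): [2.39, 2.39, 3.01, 3.14, 3.14, 3.14].

INTERFACE

Orientations are given as a rotation vector (axis times angle).
In Python, from workcell import telemetry, imaging, ticket gives the robot as it stands.
- The arm moves only by the tool jog_arm, never from a script. Its arguments are lists of equal length, an entry for each row: "travel": the shift along the world's x, y, z in units of 400 mm (1.0 is 400 mm), a list of three; "dr": the turn, a rotation vector about the world's x, y, z in units of 90 degrees (1.0 is 90 degrees), a list of three. In form: {"travel": [[tx, ty, tz], ...], "dr": [[wx, wy, wz], ...]}. A call has exactly 10 rows; each row is the pose to reach, as a shift and turn from the pose measured when the call began; what a row does not reach only later rows make up. A row lasts 1/10 s, in which the tool goes at most 50 mm and 8.59 degrees, less where a joint would pass 70% of its speed; a pose out of reach is approached as far as the arm can. A call with a number of a shift or a turn outside -1 to 1 is refused whole. A call with a gripper value outside its range is refused whole. "hand" is the opening, from -1 (shut) to 1 (fully open), set as the call begins (left out, the last holds). The fingers move at their own pace and stop on an object; the grip force is fixed at half the most. Time passes only in rows, so rows that repeat a pose let the fingers close, or fill a call up. It gives the time, the measured TCP pose, the force and the opening at its end, in the units of the state.
- telemetry.get_obs(): the state, without advancing time (a new reading comes with each control period).
- imaging.get_image(name): name is "scene" or "side" or "wrist"; returns a dict with "pixels" (420x560x3 uint8, red, green, blue), "range_z" (420x560 float32, mm along the optical axis (not along the pixel's ray), 0 where there is no reading), "fx", "fy", "cx", "cy" (pixels), "k1" (the pictures are not rectified: a ray, as slopes to the right and down, at radius r is drawn at 1 + k1 r^2 times it, then the intrinsics apply), "extrinsics" (4x4, takes a point from world to camera coordinates). Camera axes: x right, y down, z forward; pixel columns grow to the right and rows downward; lengths in mm; the calibration is good to about 2 mm. A picture is of the moment at which its call begins.
- ticket.close_job(): hands the job in, once; it reports no verdict.
The state is a dict: "t": time; "qpos": joint angles; "qvel": joint speeds; "joint_torque": joint torques, N m; "ee_pos": TCP position; "orientation": TCP orientation; "ft_force": force on the tool from outside, world axes, zero at the start; "moment": the same for the moment, N m; "width": finger opening in mm.
Only numpy, scipy, OpenCV 4.12 (cv2) and the standard library are available. Lean on these libraries where they do the work, as an engineer would, in place of code of your own. Each camera call takes 0.05 s, during which the arm holds its last target. There are 200 camera calls.

TASK

Unlock the die cabinet: pull the red spring plunger up clear of its rim, twist it counter-clockwise until you feel it drop into its rest notch, and let go so that it stays parked up; then slide the locking bar by its black tab fully to the left as you face the drawers, to its open end, and let go. Treat the plunger gently: never force it against its stops, walls or the bar (30 N at most); do not press the green button and leave the loose things where they are.

Things in the scene. Friction and masses are not known exactly. Their poses are not given: they have to be found in the camera images.
- cabinet: blue punch and die cabinet, 240 deep (x) x 380 wide (y) x 140 high, fixed to the bench; origin at the centre of its underside, x from its drawer fronts to its back, y to the left as one faces the drawers, z up. A steel locking panel on top (top face 146 up) carries plunger and bar. The green button is 45 behind the middle, 135 to the right.
- knob_grip (a point): grip point of the plunger's red knob: a bar grip 44 long (x) x 16 thick (y) x 32 high on an upright stem over a round steel collar 56 wide. On the plunger's axis, 13 below the knob's top. Locked, it is 79 above the locking panel (knob's underside 60, collar's top 52) and its x is the cabinet's x. Its axes turn and rise with the knob; z up.
- plunger_pull (a joint): lift of the plunger, m, straight up; 0 = locked. Spring and weight pull down 5 N at 0, 11 N at 0.023. A cross pin hidden in the collar sits in a deep slot; lifted over the collar's rim it can turn. The rim's height differs: the pin clears it at 0.012 to 0.019, and meets a hard stop 0.0045 higher. In the rest notch it sits about 0.004 below the rim; lying on the rim it is not parked.
- plunger_turn (a joint): turn of the plunger, rad; 0 = locked, grows counter-clockwise seen from above (the only way it turns). The rest notch is hidden in the collar, somewhere from 0.8 to 1.36, to be found by feel: within 0.04 either side of its middle the pin drops 4 mm below the rim. A hard wall stands about 0.3 past the notch.
- lock_bar (a joint): travel of the brass locking bar along the cabinet's y (to its left), m; 0 = locked, 0.06 = end of travel, fully open. It stays where it is left; moving it takes about 3 N. It cannot move while the plunger's tip is in its hole (plunger lift below about 0.006).
- tab_grip (a point): grip point of the black upright tab on the locking bar: 30 (x) x 14 (y) x 44 high; in its middle, 18 below its top and 36 above the locking panel; the bar's top is 10.5 above the panel. Axes as the cabinet's; it moves with the bar. Locked, it stands 115 to the left of the plunger's axis.
- green_button (a joint): press of the large green push button (44 diameter) on the cabinet's top, m; 0 = out, 0.006 = fully down. It locks the cabinet again: leave it alone.
- die_plate: silver steel die plate, 130 x 100 x 24, five holes, lying on the bench; bystander, origin at the centre of its underside
- punch_a: bright shoulder punch, 26 diameter head, 68 tall, standing on the bench; bystander, origin at the centre of its underside
- punch_b: second shoulder punch, the same as the first; bystander, origin at the centre of its underside
- punch_guard: amber clear plastic U-shaped punch guard, 100 x 70 x 54, on the bench; bystander, origin at the centre of its underside
- bushing: brass bushing, 30 diameter, 22 tall, standing on the rear strip of the cabinet's top; bystander, origin at the centre of its underside
- mallet: copper-headed hammer lying on the bench; bystander, origin in its middle
- punch_tray: grey plastic tray, 140 x 100 x 35, on the bench; bystander, origin at the centre of its underside

How it is judged (in metres and radians):
On the way:
1. the plunger is parked in its rest notch and let go, the bar still locked (z of knob_grip in the frame of rest_ring between 0.0868 and 0.0907 m and value of joint plunger_turn above 0.65 rad and contact force between the fingers and plunger_pull below 0.5 N and value of joint lock_bar below 0.01 m), for 0.3 s.
At the end, for the whole second after the job is handed in: The plunger sits in its rest notch (dropped about 4 mm, at least 2.3 mm, below the collar's rim, turned more than 0.65 rad), the locking bar stands at rest at least 54 mm open of its 60 mm, and all is released (z of knob_grip in the frame of rest_ring between 0.0868 and 0.0907 m and value of joint plunger_turn above 0.65 rad and value of joint lock_bar above 0.054 m and velocity of joint lock_bar below 0.01 m/s); the robot touches nothing.
It fails at once if the plunger is forced: more than 30 N between it and its collar or the bar (contact force between plunger_pull and cage above 30 N or contact force between plunger_pull and slot_floor above 30 N or contact force between plunger_pull and lock_bar above 30 N).
It fails at once if the green button is pressed more than 2 mm (value of joint green_button above 0.002 m).
It fails at once if a loose thing is moved more than 15 mm (distance of any of die_plate, punch_a, punch_b, punch_guard, bushing, mallet, punch_tray from where it was at the start of the episode above 0.015 m).
It also fails if it takes over 64 s, if anything falls off the work surface, if the arm or the gripper's body presses on something with over 40 N, if the wrist force passes 120 N, or if a joint passes its speed limit or range.

## Working session

There is one attempt and no reset: what is moved stays moved. The work goes in short steps, Python scripts to look and compute and a tool call to move; the robot and the scene stay as the last step left them, time stands still between calls to the robot, and variables do not carry over. Pictures are saved under pics/ and viewed, about 8 in all and at most 12, crops included, and the job is handed in when it is done.

Besides the shell and the picture viewer there is one more tool, called after "Request:" by a JSON object that holds its "name" and its "arguments", one argument or row to a line. jog_arm: Moves the arm, as the interface text tells. Its arguments: {"type":"object","properties":{"travel":{"type":"array"},"dr":{"type":"array"},"hand":{"type":"number"}},"required":["travel","dr"]}

```bash
mkdir -p pics
cat > h.py <<'E'
import numpy as np, cv2
from workcell import telemetry, imaging, ticket
def cloud(im):
    Z=im["range_z"]; h,w=Z.shape
    u,v=np.meshgrid(np.arange(w),np.arange(h))
    K=np.array([[im["fx"],0,im["cx"]],[0,im["fy"],im["cy"]],[0,0,1.]])
    p=np.stack([u,v],-1).reshape(-1,1,2).astype(np.float64)
    s=cv2.undistortPoints(p,K,np.array([im["k1"],0,0,0.])).reshape(h,w,2)
    P=np.dstack([s[...,0]*Z,s[...,1]*Z,Z])
    E=np.array(im["extrinsics"]); W=(P-E[:3,3])@E[:3,:3]
    W[Z<=0]=np.nan
    return W
def save(im,n): cv2.imwrite("pics/"+n,cv2.cvtColor(im["pixels"],cv2.COLOR_RGB2BGR))
E
python3 - <<'E'
from h import *
print(telemetry.get_obs())
a=imaging.get_image("scene");b=imaging.get_image("wrist")
save(a,"s.png");save(b,"w.png")
for n,im in(("scene",a),("wrist",b)):
    W=cloud(im);hsv=cv2.cvtColor(im["pixels"],cv2.COLOR_RGB2HSV).astype(int);H,S,V=hsv[...,0],hsv[...,1],hsv[...,2]
    for c,m in(("red",((H<6)|(H>174))&(S>150)&(V>80)),("green",(H>40)&(H<85)&(S>110)&(V>50)),("blue",(H>95)&(H<130)&(S>100)),("black",(V<45))):
        p=W[m];p=p[~np.isnan(p[:,0])]
        if len(p)>5: print(n,c,len(p),np.percentile(p,[2,50,98],axis=0).round().tolist())
E
```

```text
{'t': 0.0, 'qpos': array([-1.90045427e-02,  4.23867826e-01,  1.63067482e+00,  1.56464193e-05,
        1.08861011e+00, -1.89951656e-02]), 'qvel': array([ 0.0006599 ,  0.00058337,  0.0011755 ,  0.00061074,  0.00077385,
       -0.00028659]), 'joint_torque': array([ 1.28069914e-03, -5.44622147e+01, -2.73670936e+01,  6.42951974e-02,
        2.27214623e-02, -1.51321510e-04]), 'ee_pos': array([6.24444069e+02, 3.77396317e-02, 2.21890819e+02]), 'orientation': array([-3.14154820e+00,  2.61430217e-05,  2.44971300e-03]), 'ft_force': array([-0.54056215,  0.15144959,  0.0273059 ]), 'moment': array([-0.04779572,  0.02925701,  0.01516801]), 'width': 87.9671932943361}
scene red 115 [[534.0, -71.0, 214.0], [562.0, -64.0, 237.0], [573.0, -53.0, 241.0]]
scene green 11109 [[-1422.0, 577.0, -596.0], [-790.0, 2085.0, -26.0], [689.0, 2107.0, 236.0]]
scene blue 31604 [[-824.0, -727.0, -242.0], [-717.0, -302.0, 76.0], [924.0, 117.0, 465.0]]
scene black 3089 [[-1139.0, -701.0, -715.0], [619.0, -5.0, 217.0], [760.0, 1377.0, 416.0]]
wrist red 1992 [[553.0, -68.0, 214.0], [565.0, -56.0, 235.0], [579.0, -12.0, 288.0]]
wrist blue 65879 [[473.0, -136.0, 5.0], [650.0, 32.0, 139.0], [920.0, 141.0, 141.0]]
wrist black 40909 [[563.0, -3.0, 177.0], [611.0, 24.0, 326.0], [683.0, 57.0, 341.0]]
```

View pics/s.png

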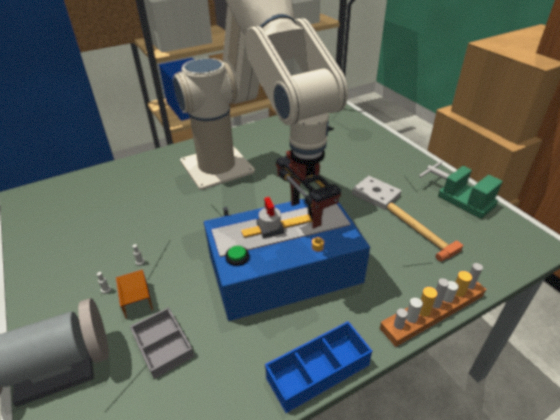

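View pics/w.png

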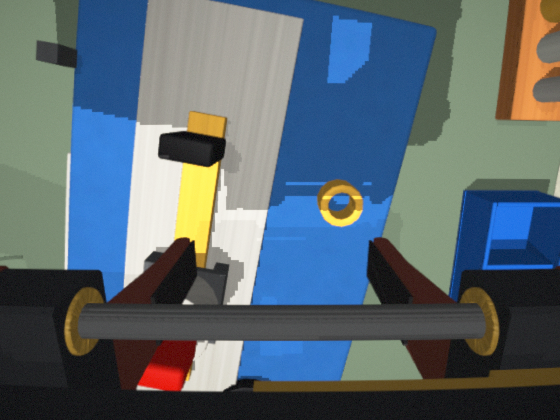

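The scene view shows the red knob at about (268,207), the green button at (236,254) and the bushing at (318,243). The wrist view has the tab at (192,148) with the knob partly hidden at (165,365). Next I fit the cabinet pose.

Run:
```python
from h import *
im=imaging.get_image("wrist");W=cloud(im);hsv=cv2.cvtColor(im["pixels"],cv2.COLOR_RGB2HSV).astype(int);H,S,V=hsv[...,0],hsv[...,1],hsv[...,2]
z=W[...,2]
def fit(n,m):
    p=W[m][:,:2]; r=cv2.minAreaRect(p.astype(np.float32)); print(n,m.sum(),r,np.median(W[m],axis=0).round(1))
ok=~np.isnan(z)
rows=np.arange(420)[:,None]*np.ones(560)
fit("blue",ok&(H>100)&(H<125)&(S>120)&(z>134)&(z<144)&(W[...,0]<800)&(rows<250))
fit("panel",ok&(S<60)&(z>142)&(z<151)&(rows<250))
fit("bar",ok&(H>15)&(H<32)&(S>120)&(z>152)&(z<162)&(rows<250))
fit("tab",ok&(V<60)&(z>193)&(z<206)&(rows<250))
# panel edges
m=ok&(S<60)&(z>142)&(z<151)&(rows<230)
E=[]
for r in range(10,230,10):
    c=np.where(m[r])[0]
    if len(c)>10: E.append(np.r_[W[r,c[0],:2],W[r,c[-1],:2]])
print(np.array(E).round(1))
im=imaging.get_image("side");save(im,"side.png")
for im in(im,imaging.get_image("scene")):
    W=cloud(im);hsv=cv2.cvtColor(im["pixels"],cv2.COLOR_RGB2HSV).astype(int);H,S,V=hsv[...,0],hsv[...,1],hsv[...,2];z=W[...,2]
    m=((H<8)|(H>172))&(S>140)&(z>200)&(z<250)&(abs(W[...,0]-565)<60)&(abs(W[...,1]+60)<60)
    if m.sum()>5: print("knob",m.sum(),np.percentile(W[m],[3,50,97],axis=0).round(1).tolist()); fit("knobtop",m&(z>233))
    m=(H>40)&(H<85)&(S>110)&(z>140)&(z<200)
    if m.sum()>5: print("green",m.sum(),np.percentile(W[m],[3,50,97],axis=0).round(1).tolist())
```

```text
blue 44950 ((592.9210815429688, 57.24949645996094), (176.8546600341797, 268.4862365722656), 89.10733032226562) [642.9  70.2 139.5]
panel 30002 ((574.5556640625, 59.3900146484375), (173.96099853515625, 181.90557861328125), 15.580158233642578) [581.9  80.1 145.5]
bar 4444 ((617.0191650390625, 16.90389633178711), (94.28207397460938, 123.57634735107422), 79.45378112792969) [571.4  18.4 156.2]
tab 1370 ((573.583740234375, 53.22682189941406), (13.307042121887207, 29.29418182373047), 79.68002319335938) [574.4  53.5 199.3]
[[538.3 137.9 611.1 136.9]
 [537.2 131.9 638.  130.9]
 [536.4 125.7 637.4 125. ]
 [535.4 119.6 636.2 118.7]
 [485.  113.8 634.9 112.7]
 [483.9 107.6 633.7 106.4]
 [532.  100.9 632.5 100.4]
 [530.9  94.6 631.1  94. ]
 [529.9  88.2 629.9  87.6]
 [528.7  81.7 628.6  81.2]
 [526.7  75.3 627.9  74.8]
 [526.1  68.7 626.6  68.2]
 [524.7  62.  625.3  61.5]
 [523.3  55.2 623.9  54.9]
 [521.6  48.2 622.5  48.1]
 [520.8  41.4 621.1  41.2]
 [519.1  34.3 619.7  34.1]
 [518.1  27.3 669.7  26.5]
 [516.3  19.9 617.5  19.7]
 [515.1  12.3 650.7  11.9]
 [513.7   4.9 614.5   4.9]
 [512.7  -2.8 613.   -2.4]]
knob 180 [[529.1, -71.6, 208.8], [547.0, -65.5, 230.9], [573.2, -6.1, 240.6]]
knobtop 78 ((563.6988525390625, -43.152835845947266), (76.20316314697266, 40.301143646240234), 52.34030532836914) [552.2 -62.2 237.4]
green 166 [[574.5, -196.5, 151.7], [592.1, -178.8, 161.1], [612.4, -153.3, 164.7]]
knob 121 [[535.7, -70.9, 215.1], [564.1, -64.3, 237.7], [573.3, -53.6, 240.7]]
knobtop 75 ((552.388671875, -61.309837341308594), (14.61433219909668, 42.78829574584961), 78.58942413330078) [555.5 -62.  239. ]
green 1046 [[-801.3, -190.9, 142.4], [-379.1, 2083.5, 164.1], [613.0, 2100.5, 196.8]]
```

View pics/side.png

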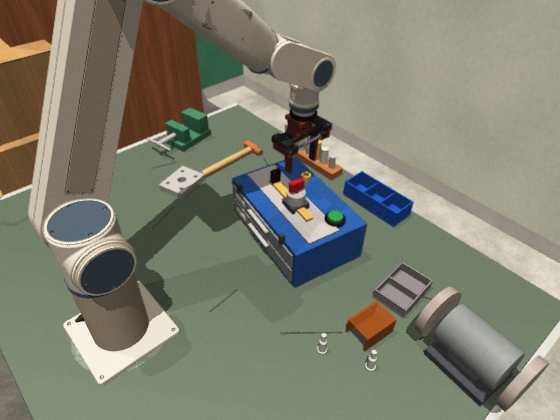

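The side view shows the knob at (297,185), the button at (335,217), and the tab at (275,175). The panel edges give a yaw of about -0.185 rad. The knob is at about (552,-61), top at 239, and tab minus 115 mm gives (552,-60), so the two agree. I'll back off and turn for a close look.

Request:
{"name": "jog_arm", "arguments": {
  "travel": [
    [-0.02,0,0.06],
    [-0.06,-0.01,0.12],
    [-0.12,-0.03,0.18],
    [-0.19,-0.05,0.2],
    [-0.26,-0.07,0.2],
    [-0.32,-0.09,0.2],
    [-0.35,-0.1,0.2],
    [-0.36,-0.11,0.2],
    [-0.36,-0.11,0.2],
    [-0.36,-0.11,0.2]
  ],
  "dr": [
    [0,0,-0.09],
    [0,0,-0.18],
    [0,0,-0.27],
    [0,0,-0.36],
    [0,0,-0.45],
    [0,0,-0.54],
    [0,0,-0.63],
    [0,0,-0.72],
    [0,0,-0.81],
    [0,0,-0.9]
  ]
}}

```text
t: 1.25
ee_pos: [480.5, -44.1, 302.4]
orientation: [-2.382, 2.047, 0.001]
ft_force: [-0.0, -0.7, 0.5]
width: 88.3
```

Request:
{"name": "jog_arm", "arguments": {
  "travel": [
    [0,0,0],
    [0,0,0],
    [0,0,0],
    [0,0,0],
    [0,0,0],
    [0,0,0],
    [0,0,0],
    [0,0,0],
    [0,0,0],
    [0,0,0]
  ],
  "dr": [
    [0,0,-0.07],
    [0,0,-0.14],
    [0,0,-0.2],
    [0,0,-0.22],
    [0,0,-0.22],
    [0,0,-0.22],
    [0,0,-0.22],
    [0,0,-0.22],
    [0,0,-0.22],
    [0,0,-0.22]
  ]
}}

```text
t: 2.25
ee_pos: [480.5, -44.1, 302.4]
orientation: [-1.995, 2.426, 0.0]
ft_force: [0.7, -0.5, 0.0]
width: 87.8
```

```bash
cat > k.py <<'E'
from h import *
from scipy.spatial.transform import Rotation as R
import sys
o=telemetry.get_obs();M=R.from_rotvec(o["orientation"]).as_matrix()
print(o["t"],o["ee_pos"].round(1),"jaw deg",np.degrees(np.arctan2(M[1,0],M[0,0])).round(2),"tilt",M[:,2].round(4),"q6",o["qpos"][5].round(2),o["ft_force"].round(2),o["width"])
im=imaging.get_image("wrist");save(im,sys.argv[1]);W=cloud(im);hsv=cv2.cvtColor(im["pixels"],cv2.COLOR_RGB2HSV).astype(int);H,S,V=hsv[...,0],hsv[...,1],hsv[...,2];z=W[...,2]
m0=((H<8)|(H>172))&(S>140)&(V>60)&(abs(W[...,0]-552)<45)&(abs(W[...,1]+60)<45)&(z>200)
print("z",np.percentile(z[m0],[2,50,90,98]).round(1))
top=np.percentile(z[m0],95)
for n,m in(("knob",m0&(z>top-3)),("tab",(V<70)&(z>193)&(z<206)&(abs(W[...,1]-70)<70)&(abs(W[...,0]-580)<35))):
    if m.sum()<9: continue
    p=W[m][:,:2].astype(np.float32);print(n,m.sum(),cv2.minAreaRect(p),W[m].mean(0).round(1))
E
python3 k.py w2.png
```

```text
2.25 [480.5 -44.1 302.4] jaw deg -101.15 tilt [ 3.e-04  6.e-04 -1.e+00] q6 1.65 [ 0.72 -0.5   0.02] 87.78024632548977
z [235.  236.9 237.8 238.4]
knob 1542 ((551.7032470703125, -59.919837951660156), (14.756060600280762, 42.79412841796875), 79.4863510131836) [551.9 -60.2 236.9]
tab 788 ((572.5886840820312, 52.012840270996094), (14.004514694213867, 29.31644058227539), 79.47254943847656) [572.6  51.2 198.9]
```

View pics/w2.png

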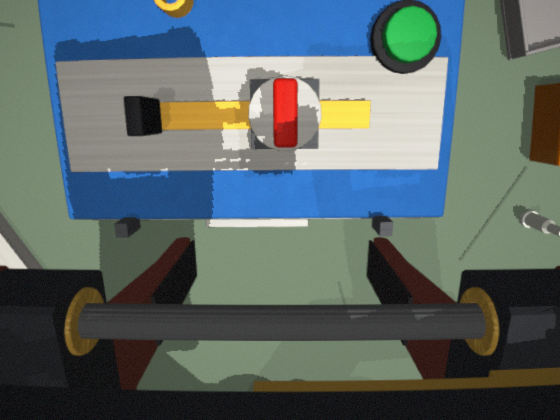

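The close view has the knob at (286,112), tab at (142,116) and button at (412,34). The knob is at (551.8,-60.1) with yaw -10.5°. I'll centre over it and descend to TCP z of about 208.

Request:
{"name": "jog_arm", "arguments": {
  "travel": [
    [0.05,-0.01,0],
    [0.1,-0.02,0],
    [0.15,-0.033,-0.02],
    [0.178,-0.04,-0.05],
    [0.178,-0.04,-0.09],
    [0.178,-0.04,-0.13],
    [0.178,-0.04,-0.17],
    [0.178,-0.04,-0.21],
    [0.178,-0.04,-0.235],
    [0.178,-0.04,-0.235]
  ],
  "dr": [
    [0,0,0.007],
    [0,0,0.007],
    [0,0,0.007],
    [0,0,0.007],
    [0,0,0.007],
    [0,0,0.007],
    [0,0,0.007],
    [0,0,0.007],
    [0,0,0.007],
    [0,0,0.007]
  ]
}}

```text
t: 3.3
ee_pos: [550.8, -60.0, 207.1]
orientation: [2.008, -2.415, -0.003]
ft_force: [1.1, 0.0, -0.9]
width: 87.9
```

Request:
{"name": "jog_arm", "arguments": {
  "travel": [
    [0,0,0],
    [0,0,0],
    [0,0,0],
    [0,0,0],
    [0,0,0],
    [0,0,0],
    [0,0,0],
    [0,0,0],
    [0,0,0],
    [0,0,0]
  ],
  "dr": [
    [0,0,0],
    [0,0,0],
    [0,0,0],
    [0,0,0],
    [0,0,0],
    [0,0,0],
    [0,0,0],
    [0,0,0],
    [0,0,0],
    [0,0,0]
  ],
  "hand": -1
}}

```text
t: 4.3
ee_pos: [550.7, -60.3, 207.1]
orientation: [2.008, -2.414, -0.003]
ft_force: [-0.1, -2.0, -0.5]
width: 15.8
```

Request:
{"name": "jog_arm", "arguments": {
  "travel": [
    [0,0,0.005],
    [0,0,0.01],
    [0,0,0.015],
    [0,0,0.02],
    [0,0,0.025],
    [0,0,0.03],
    [0,0,0.034],
    [0,0,0.037],
    [0,0,0.0385],
    [0,0,0.0385]
  ],
  "dr": [
    [0,0,0],
    [0,0,0],
    [0,0,0],
    [0,0,0],
    [0,0,0],
    [0,0,0],
    [0,0,0],
    [0,0,0],
    [0,0,0],
    [0,0,0]
  ]
}}

```text
t: 5.3
ee_pos: [550.7, -60.3, 222.5]
orientation: [2.008, -2.414, -0.003]
ft_force: [1.7, -2.4, -8.8]
width: 16.2
```

```bash
python3 -c "
from h import *
for i in range(2):
  o=telemetry.get_obs();print(o['t'],o['ee_pos'].round(2),o['ft_force'].round(2),o['moment'].round(3))"
```

```text
5.3 [550.66 -60.32 222.45] [ 1.65 -2.39 -8.78] [-0.114 -0.456 -0.027]
5.3 [550.66 -60.32 222.45] [ 1.65 -2.39 -8.78] [-0.114 -0.456 -0.027]
```

Request:
{"name": "jog_arm", "arguments": {
  "travel": [
    [0,0,0.0005],
    [0,0,0.001],
    [0,0,0.0015],
    [0,0,0.002],
    [0,0,0.0025],
    [0,0,0.0025],
    [0,0,0.0025],
    [0,0,0.0025],
    [0,0,0.0025],
    [0,0,0.0025]
  ],
  "dr": [
    [0,0,0],
    [0,0,0],
    [0,0,0],
    [0,0,0],
    [0,0,0],
    [0,0,0],
    [0,0,0],
    [0,0,0],
    [0,0,0],
    [0,0,0]
  ]
}}

```text
t: 6.3
ee_pos: [550.7, -60.3, 223.5]
orientation: [2.008, -2.414, -0.003]
ft_force: [2.8, -1.5, -10.1]
width: 15.9
```

Request:
{"name": "jog_arm", "arguments": {
  "travel": [
    [0,0,0.0005],
    [0,0,0.001],
    [0,0,0.0015],
    [0,0,0.002],
    [0,0,0.0025],
    [0,0,0.0025],
    [0,0,0.0025],
    [0,0,0.0025],
    [0,0,0.0025],
    [0,0,0.0025]
  ],
  "dr": [
    [0,0,0],
    [0,0,0],
    [0,0,0],
    [0,0,0],
    [0,0,0],
    [0,0,0],
    [0,0,0],
    [0,0,0],
    [0,0,0],
    [0,0,0]
  ]
}}

```text
t: 7.3
ee_pos: [550.7, -60.3, 224.4]
orientation: [2.008, -2.414, -0.003]
ft_force: [2.7, -2.0, -9.2]
width: 15.6
```

Request:
{"name": "jog_arm", "arguments": {
  "travel": [
    [0,0,0.0005],
    [0,0,0.001],
    [0,0,0.0015],
    [0,0,0.002],
    [0,0,0.0025],
    [0,0,0.0025],
    [0,0,0.0025],
    [0,0,0.0025],
    [0,0,0.0025],
    [0,0,0.0025]
  ],
  "dr": [
    [0,0,0],
    [0,0,0],
    [0,0,0],
    [0,0,0],
    [0,0,0],
    [0,0,0],
    [0,0,0],
    [0,0,0],
    [0,0,0],
    [0,0,0]
  ]
}}

```text
t: 8.3
ee_pos: [550.7, -60.3, 225.4]
orientation: [2.008, -2.414, -0.003]
ft_force: [2.5, -1.6, -9.8]
width: 16.0
```

Request:
{"name": "jog_arm", "arguments": {
  "travel": [
    [0,0,0.0005],
    [0,0,0.001],
    [0,0,0.0015],
    [0,0,0.002],
    [0,0,0.0025],
    [0,0,0.0025],
    [0,0,0.0025],
    [0,0,0.0025],
    [0,0,0.0025],
    [0,0,0.0025]
  ],
  "dr": [
    [0,0,0],
    [0,0,0],
    [0,0,0],
    [0,0,0],
    [0,0,0],
    [0,0,0],
    [0,0,0],
    [0,0,0],
    [0,0,0],
    [0,0,0]
  ]
}}

```text
t: 9.3
ee_pos: [550.7, -60.3, 226.4]
orientation: [2.008, -2.414, -0.003]
ft_force: [4.4, -1.4, -12.5]
width: 15.8
```

Request:
{"name": "jog_arm", "arguments": {
  "travel": [
    [0,0,0.0003],
    [0,0,0.0006],
    [0,0,0.001],
    [0,0,0.001],
    [0,0,0.001],
    [0,0,0.001],
    [0,0,0.001],
    [0,0,0.001],
    [0,0,0.001],
    [0,0,0.001]
  ],
  "dr": [
    [0,0,0],
    [0,0,0],
    [0,0,0],
    [0,0,0],
    [0,0,0],
    [0,0,0],
    [0,0,0],
    [0,0,0],
    [0,0,0],
    [0,0,0]
  ]
}}

```text
t: 10.3
ee_pos: [550.7, -60.3, 226.6]
orientation: [2.008, -2.414, -0.003]
ft_force: [5.0, -1.3, -13.5]
width: 16.0
```

Request:
{"name": "jog_arm", "arguments": {
  "travel": [
    [0,0,0.0003],
    [0,0,0.0006],
    [0,0,0.001],
    [0,0,0.0013],
    [0,0,0.0013],
    [0,0,0.0013],
    [0,0,0.0013],
    [0,0,0.0013],
    [0,0,0.0013],
    [0,0,0.0013]
  ],
  "dr": [
    [0,0,0],
    [0,0,0],
    [0,0,0],
    [0,0,0],
    [0,0,0],
    [0,0,0],
    [0,0,0],
    [0,0,0],
    [0,0,0],
    [0,0,0]
  ]
}}

```text
t: 11.3
ee_pos: [550.6, -60.3, 226.6]
orientation: [2.007, -2.414, -0.003]
ft_force: [5.3, -1.6, -14.8]
width: 16.1
```

Force rises while z holds at about 226.6, so the stop is there (lift about 19.3) and the rim is near ee z 222. I'll drop 2.4 mm and twist to about 0.7 rad.

Request:
{"name": "jog_arm", "arguments": {
  "travel": [
    [0,0,-0.003],
    [0,0,-0.006],
    [0,0,-0.006],
    [0,0,-0.006],
    [0,0,-0.006],
    [0,0,-0.006],
    [0,0,-0.006],
    [0,0,-0.006],
    [0,0,-0.006],
    [0,0,-0.006]
  ],
  "dr": [
    [0,0,0],
    [0,0,0],
    [0,0,0],
    [0,0,0],
    [0,0,0.01],
    [0,0,0.03],
    [0,0,0.05],
    [0,0,0.07],
    [0,0,0.09],
    [0,0,0.1]
  ]
}}

```text
t: 12.3
ee_pos: [550.7, -60.3, 224.4]
orientation: [2.192, -2.247, -0.003]
ft_force: [3.4, -1.9, -10.1]
width: 16.0
```

```bash
cat > o.py <<'E'
from h import *
from scipy.spatial.transform import Rotation as R
o=telemetry.get_obs();M=R.from_rotvec(o["orientation"]).as_matrix()
print(o["t"],o["ee_pos"].round(2),"jaw",np.degrees(np.arctan2(M[1,0],M[0,0])).round(2),"turn",(np.arctan2(M[1,0],M[0,0])+1.754).round(3),o["ft_force"].round(1),o["moment"].round(2),o["width"].round(1))
E
python3 o.py
```

```text
Traceback (most recent call last):
  File "o.py", line 4, in <module>
    print(o["t"],o["ee_pos"].round(2),"jaw",np.degrees(np.arctan2(M[1,0],M[0,0])).round(2),"turn",(np.arctan2(M[1,0],M[0,0])+1.754).round(3),o["ft_force"].round(1),o["moment"].round(2),o["width"].round(1))
                                                                                                                                                                                         ^^^^^^^^^^^^^^^^
AttributeError: 'float' object has no attribute 'round'
```

```bash
sed -i 's/,o\["width"\].round(1)//' o.py; python3 o.py
```

```text
12.3 [550.66 -60.34 224.36] jaw -91.42 turn 0.158 [  3.4  -1.9 -10.1] [-0.13 -0.53 -0.  ]
```

Request:
{"name": "jog_arm", "arguments": {
  "travel": [
    [0,0,0],
    [0,0,0],
    [0,0,0],
    [0,0,0],
    [0,0,0],
    [0,0,0],
    [0,0,0],
    [0,0,0],
    [0,0,0],
    [0,0,0]
  ],
  "dr": [
    [0,0,0.04],
    [0,0,0.08],
    [0,0,0.12],
    [0,0,0.16],
    [0,0,0.2],
    [0,0,0.24],
    [0,0,0.28],
    [0,0,0.32],
    [0,0,0.345],
    [0,0,0.345]
  ]
}}

```text
t: 13.3
ee_pos: [550.7, -60.5, 224.4]
orientation: [2.714, -1.577, -0.002]
ft_force: [4.3, -2.6, -9.5]
width: 15.6
```

Request:
{"name": "jog_arm", "arguments": {
  "travel": [
    [0,0,-0.001],
    [0,0,-0.002],
    [0,0,-0.003],
    [0,0,-0.004],
    [0,0,-0.005],
    [0,0,-0.006],
    [0,0,-0.007],
    [0,0,-0.007],
    [0,0,-0.007],
    [0,0,-0.007]
  ],
  "dr": [
    [0,0,0],
    [0,0,0],
    [0,0,0],
    [0,0,0],
    [0,0,0],
    [0,0,0],
    [0,0,0],
    [0,0,0],
    [0,0,0],
    [0,0,0]
  ]
}}

```text
t: 14.3
ee_pos: [550.7, -60.5, 221.7]
orientation: [2.714, -1.577, -0.002]
ft_force: [2.5, -2.0, -8.4]
width: 15.8
```

```bash
python3 o.py
```

```text
14.3 [550.73 -60.48 221.66] jaw -60.34 turn 0.701 [ 2.5 -2.  -8.4] [-0.19 -0.44 -0.02]
```

Request:
{"name": "jog_arm", "arguments": {
  "travel": [
    [0,0,-0.0005],
    [0,0,-0.001],
    [0,0,-0.0015],
    [0,0,-0.002],
    [0,0,-0.0025],
    [0,0,-0.0025],
    [0,0,-0.0025],
    [0,0,-0.0025],
    [0,0,-0.0025],
    [0,0,-0.0025]
  ],
  "dr": [
    [0,0,0],
    [0,0,0],
    [0,0,0],
    [0,0,0],
    [0,0,0],
    [0,0,0],
    [0,0,0],
    [0,0,0],
    [0,0,0],
    [0,0,0]
  ]
}}

```text
t: 15.3
ee_pos: [550.8, -60.5, 220.9]
orientation: [2.714, -1.578, -0.001]
ft_force: [0.5, -2.4, -0.7]
width: 15.8
```

```bash
python3 o.py
```

```text
15.3 [550.76 -60.49 220.88] jaw -60.34 turn 0.701 [ 0.5 -2.4 -0.7] [-0.07  0.16  0.02]
```

Request:
{"name": "jog_arm", "arguments": {
  "travel": [
    [0,0,-0.0006],
    [0,0,-0.0006],
    [0,0,-0.0006],
    [0,0,-0.0006],
    [0,0,-0.0006],
    [0,0,-0.0006],
    [0,0,-0.0006],
    [0,0,-0.0006],
    [0,0,-0.0006],
    [0,0,-0.0006]
  ],
  "dr": [
    [0,0,0.006],
    [0,0,0.012],
    [0,0,0.018],
    [0,0,0.024],
    [0,0,0.03],
    [0,0,0.036],
    [0,0,0.036],
    [0,0,0.036],
    [0,0,0.036],
    [0,0,0.036]
  ]
}}

```text
t: 16.3
ee_pos: [550.8, -60.5, 220.8]
orientation: [2.757, -1.5, -0.001]
ft_force: [-0.9, -1.0, 3.5]
width: 15.6
```

```bash
python3 o.py
```

```text
16.3 [550.8  -60.52 220.76] jaw -57.1 turn 0.757 [-0.9 -1.   3.5] [-0.18  0.3   0.04]
```

Request:
{"name": "jog_arm", "arguments": {
  "travel": [
    [0,0,-0.0003],
    [0,0,-0.0003],
    [0,0,-0.0003],
    [0,0,-0.0003],
    [0,0,-0.0003],
    [0,0,-0.0003],
    [0,0,-0.0003],
    [0,0,-0.0003],
    [0,0,-0.0003],
    [0,0,-0.0003]
  ],
  "dr": [
    [0,0,0.006],
    [0,0,0.012],
    [0,0,0.018],
    [0,0,0.024],
    [0,0,0.03],
    [0,0,0.036],
    [0,0,0.036],
    [0,0,0.036],
    [0,0,0.036],
    [0,0,0.036]
  ]
}}

```text
t: 17.3
ee_pos: [550.8, -60.5, 220.7]
orientation: [2.799, -1.421, -0.001]
ft_force: [-1.0, -1.0, 4.5]
width: 16.0
```

Request:
{"name": "jog_arm", "arguments": {
  "travel": [
    [0,0,-0.0003],
    [0,0,-0.0003],
    [0,0,-0.0003],
    [0,0,-0.0003],
    [0,0,-0.0003],
    [0,0,-0.0003],
    [0,0,-0.0003],
    [0,0,-0.0003],
    [0,0,-0.0003],
    [0,0,-0.0003]
  ],
  "dr": [
    [0,0,0.006],
    [0,0,0.012],
    [0,0,0.018],
    [0,0,0.024],
    [0,0,0.03],
    [0,0,0.036],
    [0,0,0.036],
    [0,0,0.036],
    [0,0,0.036],
    [0,0,0.036]
  ]
}}

```text
t: 18.3
ee_pos: [550.8, -60.5, 220.7]
orientation: [2.838, -1.34, -0.001]
ft_force: [-1.4, -3.1, 5.5]
width: 15.9
```

```bash
python3 o.py
```

```text
18.3 [550.8  -60.54 220.67] jaw -50.55 turn 0.872 [-1.4 -3.1  5.5] [-0.15  0.44  0.05]
```

Request:
{"name": "jog_arm", "arguments": {
  "travel": [
    [0,0,0],
    [0,0,0],
    [0,0,0],
    [0,0,0],
    [0,0,0],
    [0,0,0],
    [0,0,0],
    [0,0,0],
    [0,0,0],
    [0,0,0]
  ],
  "dr": [
    [0,0,0.006],
    [0,0,0.012],
    [0,0,0.018],
    [0,0,0.024],
    [0,0,0.03],
    [0,0,0.036],
    [0,0,0.036],
    [0,0,0.036],
    [0,0,0.036],
    [0,0,0.036]
  ]
}}

```text
t: 19.3
ee_pos: [550.8, -60.5, 220.5]
orientation: [2.875, -1.259, -0.0]
ft_force: [1.2, -3.3, -1.6]
width: 15.7
```

Request:
{"name": "jog_arm", "arguments": {
  "travel": [
    [0,0,-0.0004],
    [0,0,-0.0008],
    [0,0,-0.0012],
    [0,0,-0.0016],
    [0,0,-0.0016],
    [0,0,-0.0016],
    [0,0,-0.0016],
    [0,0,-0.0016],
    [0,0,-0.0016],
    [0,0,-0.0016]
  ],
  "dr": [
    [0,0,0],
    [0,0,0],
    [0,0,0],
    [0,0,0],
    [0,0,0],
    [0,0,0],
    [0,0,0],
    [0,0,0],
    [0,0,0],
    [0,0,0]
  ]
}}

```text
t: 20.3
ee_pos: [550.7, -60.5, 219.7]
orientation: [2.875, -1.259, -0.001]
ft_force: [4.5, -2.3, -10.9]
width: 16.1
```

```bash
python3 o.py
```

```text
20.3 [550.73 -60.49 219.68] jaw -47.31 turn 0.928 [  4.5  -2.3 -10.9] [-0.3  -0.67  0.13]
```

It dropped into the notch at about 0.93 rad: z fell and the full spring load came back. I'll turn slightly further and lower it.

Request:
{"name": "jog_arm", "arguments": {
  "travel": [
    [0,0,0],
    [0,0,0],
    [0,0,-0.001],
    [0,0,-0.002],
    [0,0,-0.003],
    [0,0,-0.004],
    [0,0,-0.004],
    [0,0,-0.004],
    [0,0,-0.004],
    [0,0,-0.004]
  ],
  "dr": [
    [0,0,0.006],
    [0,0,0.01],
    [0,0,0.01],
    [0,0,0.01],
    [0,0,0.01],
    [0,0,0.01],
    [0,0,0.01],
    [0,0,0.01],
    [0,0,0.01],
    [0,0,0.01]
  ]
}}

```text
t: 21.3
ee_pos: [550.8, -60.5, 218.1]
orientation: [2.885, -1.237, -0.001]
ft_force: [1.5, -3.4, -4.0]
width: 15.5
```

```bash
python3 o.py
```

```text
21.3 [550.77 -60.51 218.14] jaw -46.41 turn 0.944 [ 1.5 -3.4 -4. ] [-0.3  -0.26  0.15]
```

Request:
{"name": "jog_arm", "arguments": {
  "travel": [
    [0,0,-0.0005],
    [0,0,-0.001],
    [0,0,-0.0015],
    [0,0,-0.002],
    [0,0,-0.002],
    [0,0,-0.002],
    [0,0,-0.002],
    [0,0,-0.002],
    [0,0,-0.002],
    [0,0,-0.002]
  ],
  "dr": [
    [0,0,0],
    [0,0,0],
    [0,0,0],
    [0,0,0],
    [0,0,0],
    [0,0,0],
    [0,0,0],
    [0,0,0],
    [0,0,0],
    [0,0,0]
  ]
}}

```text
t: 22.3
ee_pos: [550.7, -60.5, 217.3]
orientation: [2.885, -1.237, -0.001]
ft_force: [1.4, -1.2, -3.7]
width: 15.8
```

```bash
python3 o.py
```

```text
22.3 [550.73 -60.5  217.34] jaw -46.41 turn 0.944 [ 1.4 -1.2 -3.7] [-0.33 -0.11  0.11]
```

Request:
{"name": "jog_arm", "arguments": {
  "travel": [
    [0,0,0],
    [0,0,0],
    [0,0,0],
    [0,0,0],
    [0,0,0],
    [0,0,0],
    [0,0,0],
    [0,0,0],
    [0,0,0],
    [0,0,0]
  ],
  "dr": [
    [0,0,0.004],
    [0,0,0.004],
    [0,0,0.004],
    [0,0,0.004],
    [0,0,0.004],
    [0,0,0.004],
    [0,0,0.004],
    [0,0,0.004],
    [0,0,0.004],
    [0,0,0.004]
  ],
  "hand": 1
}}

```text
t: 23.3
ee_pos: [550.7, -60.5, 217.3]
orientation: [2.889, -1.228, -0.001]
ft_force: [-0.5, 0.6, -0.4]
width: 87.6
```

```bash
python3 o.py
```

```text
23.3 [550.75 -60.51 217.35] jaw -46.05 turn 0.95 [-0.5  0.6 -0.4] [0.04 0.   0.03]
```

Request:
{"name": "jog_arm", "arguments": {
  "travel": [
    [0,0,0.07],
    [0,0,0.14],
    [-0.03,0,0.2],
    [-0.08,0.01,0.21],
    [-0.13,0.03,0.21],
    [-0.16,0.04,0.21],
    [-0.175,0.04,0.21],
    [-0.175,0.04,0.21],
    [-0.175,0.04,0.21],
    [-0.175,0.04,0.21]
  ],
  "dr": [
    [0,0,0],
    [0,0,0],
    [0,0,-0.09],
    [0,0,-0.18],
    [0,0,-0.27],
    [0,0,-0.36],
    [0,0,-0.45],
    [0,0,-0.54],
    [0,0,-0.605],
    [0,0,-0.605]
  ]
}}

```text
t: 24.3
ee_pos: [480.7, -44.5, 301.4]
orientation: [2.006, -2.414, -0.003]
ft_force: [0.7, -0.1, -0.2]
width: 87.6
```

```bash
python3 k.py w3.png
```

```text
24.3 [480.7 -44.5 301.4] jaw deg -100.55 tilt [-2.8e-03 -2.0e-04 -1.0e+00] q6 1.64 [ 0.74 -0.06 -0.19] 87.59910473354645
z [244.6 246.7 247.7 248.3]
knob 1683 ((551.406494140625, -60.074790954589844), (43.24823760986328, 15.139273643493652), 44.47515106201172) [551.7 -59.9 246.8]
tab 800 ((572.5661010742188, 51.96953582763672), (14.256102561950684, 29.68255043029785), 78.41902923583984) [572.6  51.2 198.9]
```

View pics/w3.png

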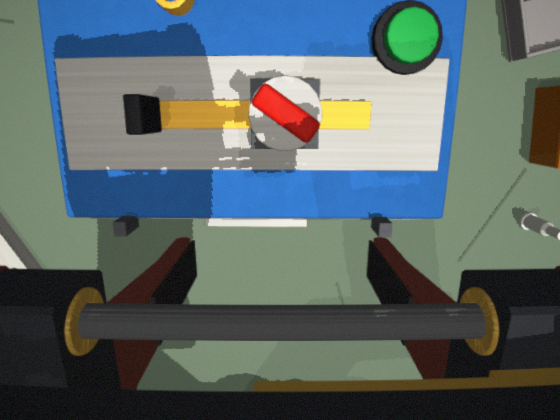

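The knob at (286,113) is turned 0.96 rad and sits 9.9 mm higher, about 4 mm below the rim, so it is parked. The tab at (142,115) hasn't moved. Next I grip the tab.

Request:
{"name": "jog_arm", "arguments": {
  "travel": [
    [0.05,0.055,0],
    [0.1,0.11,0],
    [0.16,0.17,0],
    [0.21,0.22,-0.03],
    [0.23,0.243,-0.09],
    [0.23,0.243,-0.16],
    [0.23,0.243,-0.23],
    [0.23,0.243,-0.3],
    [0.23,0.243,-0.34],
    [0.23,0.243,-0.34]
  ],
  "dr": [
    [0,0,0],
    [0,0,0],
    [0,0,0],
    [0,0,0],
    [0,0,0],
    [0,0,0],
    [0,0,0],
    [0,0,0],
    [0,0,0],
    [0,0,0]
  ]
}}

```text
t: 25.35
ee_pos: [571.0, 52.6, 162.9]
orientation: [2.011, -2.406, -0.007]
ft_force: [0.8, -0.0, 1.1]
width: 87.9
```

Request:
{"name": "jog_arm", "arguments": {
  "travel": [
    [0,0,0],
    [0,0,0],
    [0,0,0],
    [0,0,0],
    [0,0,0],
    [0,0,0],
    [0,0,0],
    [0,0,0],
    [0,0,0],
    [0,0,0]
  ],
  "dr": [
    [0,0,0],
    [0,0,0],
    [0,0,0],
    [0,0,0],
    [0,0,0],
    [0,0,0],
    [0,0,0],
    [0,0,0],
    [0,0,0],
    [0,0,0]
  ],
  "hand": -1
}}

```text
t: 26.35
ee_pos: [571.0, 52.8, 162.8]
orientation: [2.01, -2.406, -0.008]
ft_force: [0.1, -1.3, -0.7]
width: 13.9
```

```bash
python3 o.py
```

```text
26.35 [570.99  52.83 162.8 ] jaw -100.25 turn 0.004 [ 0.1 -1.3 -0.7] [ 0.08 -0.   -0.35]
```

Request:
{"name": "jog_arm", "arguments": {
  "travel": [
    [0.003,0.016,0],
    [0.006,0.032,0],
    [0.009,0.048,0],
    [0.012,0.064,0],
    [0.015,0.08,0],
    [0.018,0.097,0],
    [0.021,0.113,0],
    [0.024,0.13,0],
    [0.027,0.145,0],
    [0.027,0.145,0]
  ],
  "dr": [
    [0,0,0],
    [0,0,0],
    [0,0,0],
    [0,0,0],
    [0,0,0],
    [0,0,0],
    [0,0,0],
    [0,0,0],
    [0,0,0],
    [0,0,0]
  ]
}}

```text
t: 27.35
ee_pos: [582.2, 111.8, 162.8]
orientation: [2.011, -2.407, -0.008]
ft_force: [2.4, 0.9, -1.1]
width: 14.3
```

```bash
python3 o.py
```

```text
27.35 [582.2  111.79 162.84] jaw -100.23 turn 0.005 [ 2.4  0.9 -1.1] [ 0.3  -0.31 -0.35]
```

Request:
{"name": "jog_arm", "arguments": {
  "travel": [
    [0,0,0],
    [0,0,0],
    [0,0,0],
    [0,0,0],
    [0,0,0],
    [0,0,0],
    [0,0,0],
    [0,0,0],
    [0,0,0],
    [0,0,0]
  ],
  "dr": [
    [0,0,0],
    [0,0,0],
    [0,0,0],
    [0,0,0],
    [0,0,0],
    [0,0,0],
    [0,0,0],
    [0,0,0],
    [0,0,0],
    [0,0,0]
  ],
  "hand": 1
}}

```text
t: 28.35
ee_pos: [582.1, 111.8, 162.8]
orientation: [2.011, -2.407, -0.008]
ft_force: [0.6, 0.6, 0.3]
width: 87.3
```

Request:
{"name": "jog_arm", "arguments": {
  "travel": [
    [0,0,0.07],
    [0,0,0.15],
    [0,0,0.23],
    [-0.04,0,0.3],
    [-0.1,-0.03,0.35],
    [-0.17,-0.07,0.35],
    [-0.23,-0.12,0.35],
    [-0.25,-0.18,0.35],
    [-0.25,-0.22,0.35],
    [-0.25,-0.22,0.35]
  ],
  "dr": [
    [0,0,0],
    [0,0,0],
    [0,0,0],
    [0,0,0],
    [0,0,0],
    [0,0,0],
    [0,0,0],
    [0,0,0],
    [0,0,0],
    [0,0,0]
  ]
}}

```text
t: 29.35
ee_pos: [481.9, 22.5, 303.1]
orientation: [2.009, -2.409, -0.007]
ft_force: [-0.4, 0.1, -0.5]
width: 87.8
```

```bash
python3 k.py w4.png
```

```text
29.35 [481.9  22.5 303.1] jaw deg -100.34 tilt [-6.7e-03  3.0e-04 -1.0e+00] q6 1.77 [-0.35  0.11 -0.49] 87.82089736674978
z [222.  246.4 247.6 248.2]
knob 1686 ((551.352294921875, -59.61035919189453), (43.11439514160156, 15.471503257751465), 43.76905822753906) [551.8 -59.3 246.8]
tab 799 ((583.696533203125, 111.11292266845703), (14.509082794189453, 28.522525787353516), 80.31124877929688) [583.7 110.3 198.9]
```

View pics/w4.png

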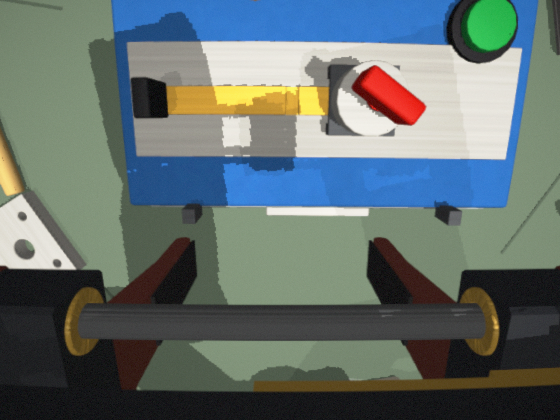

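The tab at (150,98) is about 60 mm further left. The knob at (390,95) still has its top at 246.8, so it is still parked. The gripper is clear, so I'll hand in.

```bash
python3 -c "
from workcell import ticket; print(ticket.close_job())"
```

```text
the job is handed in; nothing more can be done
None
```

I parked the plunger in its rest notch, slid the locking bar to its open end, and handed the job in at about 29 s of the 64 s. The hand-in reports no verdict.

- **Plunger:** I lifted it gently to its stop at about 19 mm. The tool force there peaked at about 15 N, including about 10 N of spring. I backed off about 2 mm and turned it counter-clockwise, feeling along the rim until it dropped at about 0.93 rad, then lowered it and let go. In the last picture the knob is turned about 0.95 rad and sits 9.9 mm above locked. That is about 4 mm below the rim, which I felt at about 14 mm.
- **Bar:** I moved the tab about 60 mm by the arm's own reading. The pictures taken before and after agree, at about 60 mm.
- **At hand-in:** The gripper was open and clear, with no force on it above sensor noise. The arm never went near the green button. I saw nothing disturbed, but I did not measure the loose things again.
- **One disagreement:** Just before I let go, the downward pull was about 4 N where the spring should give about 8 N. I took this as the pin rubbing on the notch wall. After I let go, the knob stayed at its parked height in two pictures.

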